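Stop the watch stand rocking on its display plinth

TASK

In the watch shop, the walnut watch stand with the red cushion rocks, because two of its feet are perched on the brass rib of its round plinth. Turn it in place, about an eighth of a turn, until it straddles the rib squarely in the middle of the plinth, with all four feet down on the black top, and let go of it. Keep it low over its plinth while you turn it, do not tip it over, and leave the white watch stand with the blue cushion as it is.

Things in the scene. Friction and masses are not known exactly. Their poses are not given: they have to be found in the camera images.
- stand: Loose walnut watch stand, 0.3-0.5 kg, 110 mm square plate (upper face 40 mm above the soles) on four 12 mm legs with round soles at +-46 mm along own x and y. Origin: centre, at sole level; z up through the cushion. Starts leaning some 7 degrees towards its (+x, +y) corner, two diagonal feet on the rib; 45 degrees of turn either way makes it straddle the rib. Any quarter turn will do.
- stand_cushion (a point): Middle of the top face of the firm red cushion block on the walnut stand, 90 mm above the soles. Same axes as the stand. The block is 56 mm long (x), 38 mm wide (y), 50 mm high: grip it across the 38 mm from above. A 34 mm round watch dial lies on it, 8 mm high.
- plinth: Fixed round black plinth under the walnut stand: 200 mm across, flat top 20 mm above the table, with a straight brass rib over its middle, 180 mm long (own x), 22 mm wide (own y), 8 mm high above the top. Origin: centre of its underside, on the table; z up. Its place and turn differ each time.
- stand_white: Bystander of the same shape and size as the walnut stand, but white with a blue cushion and a dark blue dial, already level on a second plinth of the same kind. Origin: its centre, at sole level; z up. Not to be disturbed.
Things that resemble listed ones, but are neither listed nor needed, are in the scene too. What is meant by the stand is not green or pink, and is the larger of those in its own colour.

How it is judged:
By the outcome, as a careful person would: the job done as asked, in the order asked, and still so for the second after the job is handed in, with the robot touching nothing.
It also fails if it takes over 32 s, if anything falls off the work surface, if the arm or the gripper's body presses on something with over 40 N, if the wrist force passes 120 N, or if a joint passes its speed limit or range.

ROBOT

A 6-joint arm with a two-finger parallel gripper is mounted at the origin on the work surface. World frame = base frame: x ahead of the robot, y to its left, z up, the work surface at z = 0. Lengths are in m, angles in degrees, forces in N, time in s.
With the tool pointing down it reaches from about 0.3 to 0.75 m from the base axis. Payload 8.5 kg.
Tool frame: the origin (TCP) lies on the centre line of the jaws, within the pads' length; the fingertips stand 19 mm ahead of it and the grasp point (between the pads) is the TCP; z points along the fingers, x is the direction in which the jaws open and shut, and the axes are right-handed (so a half turn about z gives the same grasp; the last joint's range is limited). The gripper opens to 85 mm and grips with 20 to 120 N. Pads are 22 mm wide; open, the fingers measure 114 mm over their backs; the gripper's body (76 mm by 85 mm) begins 54 mm behind the grasp point. The pads swing forward as they close: fully open they stand 13 mm farther back than shut.
Start: joints at [50.804, 21.807, 74.336, -0, 83.858, -12.336], TCP at [0.248, 0.491, 0.25] pointing down, gripper open.
Joint ranges: [-178.18, 178.18], [-50.72, 133.34], [12.68, 142.11], [-81.47, 261.47], [9.98, 163.14], [-165.26, 165.26]. Speed limits (degrees/s): [136.94, 136.94, 180, 180, 180, 180].

INTERFACE

Orientations are given as a 3x3 rotation matrix whose columns are the frame's x, y, z axes.
In Python, from rig import env, cams, order gives the robot as it stands.
- The arm moves only by the tool step_arm, never from a script. Its argument "steps" is a list of rows, each an object with "xyz": the shift along the tool's x, y, z normalised to -1 to 1, where 1 is 0.04 m, a list of three; "turn": the turn, a rotation vector about the tool's x, y, z normalised to -1 to 1, where 1 is 0.08 rad, a list of three; "gripper": the gripper command: -1 is shut, 1 is fully open, values between are in proportion. A call has 1 to 20 rows; each row shifts and turns the commanded pose from where the row before left it, along the tool's axes as they then stand; what a row does not reach is not made up. A row lasts 1/12 s, in which the tool goes at most 41.7 mm and 7.16 degrees, less where a joint would pass 70% of its speed; a pose out of reach is approached as far as the arm can. A call with a number of a shift or a turn outside -1 to 1 is refused whole. A call with a gripper value outside its range is refused whole. The fingers move at their own pace and stop on an object; "squeeze" is the grip in N (left out, the last holds). Time passes only in rows, so rows that do not move let the fingers close. It gives the time, the measured TCP pose, the force and the opening at its end, in the units of the state.
- env.observe(): the state, without advancing time (a new reading comes with each control period).
- cams.get_image(name): name is "side" or "top"; returns (picture, depth): 480x640x3 uint8, red, green, blue; 480x640 float32, m along the optical axis (not along the pixel's ray), 0 where there is no reading.
- cams.camera_info(name): a dict with "fx", "fy", "cx", "cy" (pixels), "extrinsics" (4x4, takes a point from camera to world coordinates). Camera axes: x right, y down, z forward; pixel columns grow to the right and rows downward; lengths in m; the calibration is good to about 2 mm. A picture is of the moment at which its call begins. camera_info takes no time and is no camera call.
- order.close_job(): hands the job in, once; it reports no verdict.
The state is a dict: "time_s": time; "q": joint angles; "qvel": joint speeds; "joint_efforts": joint torques, N m; "position": TCP position; "tool_rot": TCP orientation; "ft_force": force on the tool from outside, world axes, zero at the start; "wrist_torque": the same for the moment, N m; "grip_width": finger opening in m.
Only numpy, scipy, OpenCV 4.12 (cv2) and the standard library are available. Lean on these libraries where they do the work, as an engineer would, in place of code of your own. Each camera call takes 0.05 s, during which the arm holds its last target. There are 200 camera calls.

## Working session

There is one attempt and no reset: what is moved stays moved. The work goes in short steps, Python scripts to look and compute and a tool call to move; the robot and the scene stay as the last step left them, time stands still between calls to the robot, and variables do not carry over. Pictures are saved under pics/ and viewed, about 8 in all and at most 12, crops included, and the job is handed in when it is done.

Besides the shell and the picture viewer there is one more tool, called as a command line: name --argument value ..., lists and objects as JSON in quotes. step_arm: Moves the arm, as the interface text tells. Scaled input: -1 to 1 covers 0.04 m each way for a shift and 0.08 rad each way for a turn. Its arguments: {"type":"object","properties":{"steps":{"type":"array"},"squeeze":{"type":"number"}},"required":["steps"]}

```bash
ls; mkdir -p pics; cat > h.py <<'E'
from rig import env,cams,order
import numpy as np,cv2
def grab(n,tag):
    im,d=cams.get_image(n); np.savez(f'pics/{tag}.npz',im=im,d=d)
    cv2.imwrite(f'pics/{tag}.png',im[:,:,::-1]); return im,d
def world(n,d):
    c=cams.camera_info(n); v,u=np.mgrid[:480,:640]
    P=np.stack([(u-c['cx'])/c['fx']*d,(v-c['cy'])/c['fy']*d,d,np.ones_like(d)],-1)
    return (P@np.array(c['extrinsics']).T)[...,:3]
E
python3 - <<'E'
from h import *
for n in('top','side'): grab(n,n+'0')
print(env.observe())
for n in('top','side'): print(cams.camera_info(n))
E
```

```text
pics
{'time_s': 0.1, 'q': array([ 5.08026899e+01,  2.18395212e+01,  7.43793021e+01,  6.83078838e-04,
        8.38568069e+01, -1.23357621e+01]), 'qvel': array([ 0.06306777, -0.27333568, -0.11907811,  0.00045723,  0.06177802,
       -0.01796375]), 'joint_efforts': array([ 4.40855845e-03, -4.49218369e+01, -2.31657887e+01, -1.48831728e-04,
        3.69107409e-03, -1.14748326e-05]), 'position': array([0.24836209, 0.49047547, 0.24975761]), 'tool_rot': array([[ 4.51836712e-01,  8.92100260e-01, -8.43415023e-04],
       [ 8.92099730e-01, -4.51837404e-01, -1.01547235e-03],
       [-1.28698960e-03, -2.93582627e-04, -9.99999129e-01]]), 'ft_force': array([ 0.13453355, -0.5314443 ,  0.33821238]), 'wrist_torque': array([ 0.00175466,  0.01560003, -0.03471892]), 'grip_width': 0.08551455517591057}
{'fx': 497.5907151693668, 'fy': 497.5907151693668, 'cx': 311.8899888038988, 'cy': 236.36726900530795, 'extrinsics': array([[-0.01944224, -0.99597539,  0.08749295,  0.3974327 ],
       [-0.99973226,  0.02046427,  0.01079941,  0.08440948],
       [-0.01254643, -0.08725956, -0.9961066 ,  1.35282109],
       [ 0.        ,  0.        ,  0.        ,  1.        ]])}
{'fx': 564.488549358384, 'fy': 564.488549358384, 'cx': 324.26018096960667, 'cy': 240.4223729307875, 'extrinsics': array([[-9.97069157e-01, -5.65864936e-02,  5.14884868e-02,
         4.46871256e-01],
       [-7.65002403e-02,  7.45331584e-01, -6.62290377e-01,
         9.61705886e-01],
       [-8.99305210e-04, -6.64288190e-01, -7.47476014e-01,
         1.05099887e+00],
       [ 0.00000000e+00,  0.00000000e+00,  0.00000000e+00,
         1.00000000e+00]])}
```

View pics/top0.png

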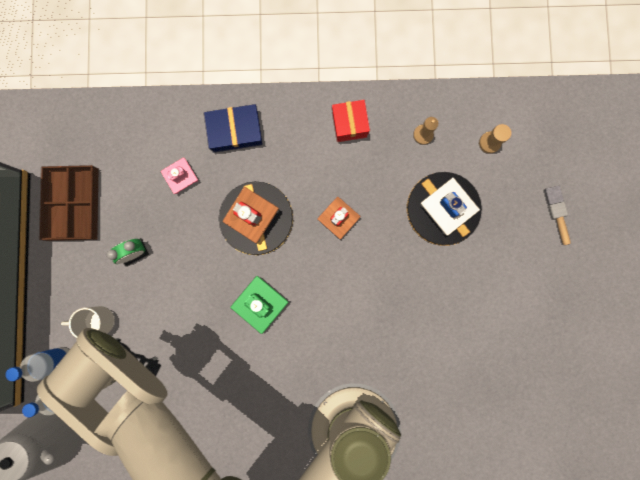

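View pics/side0.png

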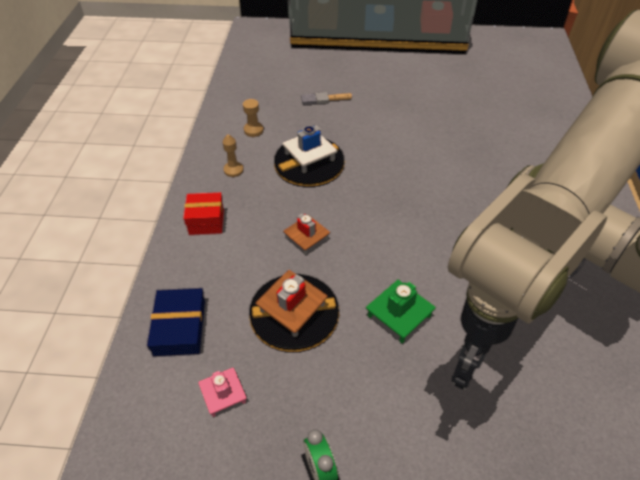

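Pictures 1 and 2 show what could be mistaken for the stand, as top-view pixels:
- Walnut with red cushion on a plinth: (250,215).
- Small walnut with red cushion on the table: (340,217).
- Green: (260,305).
- Pink: (180,175).
- White: (452,206).

I choose the large walnut one on the plinth at (250,215), which is at (294,300) in the side view. Next I check it in a crop and measure it.

```bash
cat > m.py <<'E'
from h import *
def fit(mask,P,zlo,zhi):
    m=mask&(P[...,2]>zlo)&(P[...,2]<zhi); return P[m]
def measure(n,tag,c=None):
    z=np.load(f'pics/{tag}.npz'); im,d=z['im'],z['d']; P=world(n,d)
    hsv=cv2.cvtColor(im,cv2.COLOR_RGB2HSV).astype(int); H,S,V=hsv[...,0],hsv[...,1],hsv[...,2]
    if c is None: c=np.array([.43,.2])
    near=(np.hypot(P[...,0]-c[0],P[...,1]-c[1])<.115)&(d>0)
    wal=near&(H>=5)&(H<=14)&(S>100)&(P[...,2]>.04)&(P[...,2]<.09)
    red=near&((H<=4)|(H>=174))&(S>130)&(P[...,2]>.07)
    gold=near&(H>=15)&(H<=25)&(S>130)&(P[...,2]<.04)
    black=near&(V<60)&(P[...,2]>.012)&(P[...,2]<.03)
    topm=near&(P[...,2]>.105)&(P[...,2]<.16)
    for nm,m in dict(wal=wal,red=red,gold=gold,black=black,top=topm).items():
        q=P[m]
        if len(q)<5: print(nm,len(q)); continue
        r=cv2.minAreaRect((q[:,:2]*1000).astype(np.float32))
        print(nm,len(q),'mean',q.mean(0).round(4),'rect',np.round(r[0],1),np.round(r[1],1),round(r[2],1),'z',np.percentile(q[:,2],[2,50,98]).round(4))
    q=P[black|gold]
    if len(q)>20:
        print('plinth circle',cv2.minEnclosingCircle((q[:,:2]*1000).astype(np.float32)))
    q=P[gold]
    if len(q)>5:
        l=cv2.fitLine((q[:,:2]*1000).astype(np.float32),cv2.DIST_HUBER,0,.01,.01).ravel(); print('rib line',l, np.degrees(np.arctan2(l[1],l[0])))
    q=P[wal]
    if len(q)>20:
        A=np.c_[q[:,:2],np.ones(len(q))]; k=np.linalg.lstsq(A,q[:,2],rcond=None)[0]
        print('plate normal slope',k.round(4),'tilt',np.degrees(np.arctan(np.hypot(k[0],k[1]))))
E
python3 - <<'E'
from m import *
z=np.load('pics/top0.npz');P=world('top',z['d']);c=P[215,250,:2];print(P[215,250],P[205,452])
z=np.load('pics/side0.npz');P2=world('side',z['d']);print(P2[300,294])
for n in('top','side'): print('==',n);measure(n,n+'0',c)
a=cv2.imread('pics/top0.png')[165:265,205:305];b=cv2.imread('pics/side0.png')[260:360,245:345]
cv2.imwrite('pics/crop0.png',cv2.resize(np.hstack([a,b]),(800,400),interpolation=cv2.INTER_CUBIC))
E
```

```text
[0.56208915 0.25103524 0.12323329] [ 0.57788156 -0.25453818  0.11395772]
[0.56202686 0.28737384 0.0997159 ]
== top
wal 1314 mean [0.5695 0.2564 0.0665] rect [571.2 260.1] [111.3 109.1] 55.8 z [0.0559 0.0668 0.0756]
red 88 mean [0.5698 0.2572 0.1101] rect [570.2 262.5] [55.7 38. ] 56.5 z [0.079  0.1143 0.122 ]
gold 117 mean [0.5487 0.2443 0.0254] rect [570.9 250.8] [182.4  22.8] 12.0 z [0.016  0.0261 0.0321]
black 143 mean [0.5527 0.2048 0.0187] rect [551.  205.8] [14.5 85. ] 55.6 z [0.0134 0.0184 0.0239]
top 354 mean [0.5691 0.2645 0.1189] rect [570.3 266.2] [62.4 37.6] 56.0 z [0.1077 0.1195 0.1276]
plinth circle ((570.9370727539062, 250.501953125), 91.35739135742188)
rib line [9.8033792e-01 1.9732612e-01 5.6046167e+02 2.4546042e+02] 11.380641
plate normal slope [ 0.0244 -0.1176  0.0828] tilt 6.84697122376338
== side
wal 1681 mean [0.5698 0.2744 0.0661] rect [571.5 262.6] [111. 112.] 56.1 z [0.0569 0.066  0.0766]
red 271 mean [0.5621 0.2796 0.1025] rect [569.2 270.1] [53.1 36.1] 54.3 z [0.0767 0.1058 0.1202]
gold 528 mean [0.5624 0.2902 0.0205] rect [560.9 293.1] [188.3 122.7] 12.6 z [0.0075 0.0206 0.0315]
black 2455 mean [0.5605 0.2889 0.0202] rect [568.6 257.9] [193.7 194.6] 10.8 z [0.0157 0.0202 0.0245]
top 506 mean [0.569  0.2726 0.1191] rect [568.7 268.2] [64.2 37.4] 56.6 z [0.1061 0.1197 0.1279]
plinth circle ((569.0502319335938, 256.13916015625), 100.8095932006836)
rib line [9.7601336e-01 2.1771070e-01 5.6269342e+02 2.6394751e+02] 12.574606
plate normal slope [ 0.0202 -0.1241  0.0887] tilt 7.164505317455302
```

View pics/crop0.png

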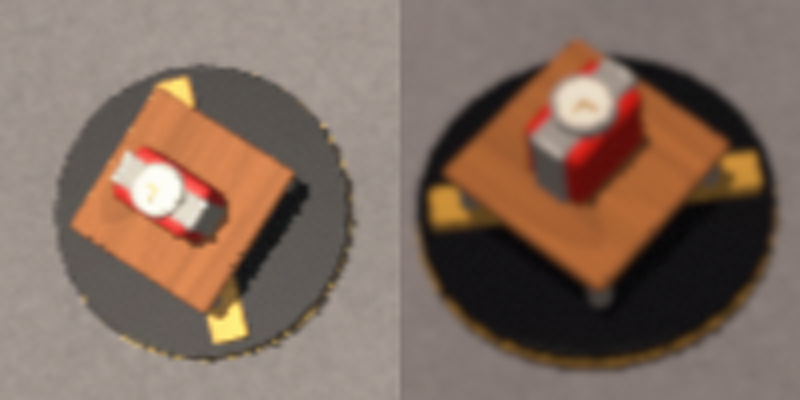

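Picture 3 confirms the choice: the large walnut stand perched diagonally on the rib, with the crop centre at the cushion. Its lean direction (102°) makes the stand's yaw about 56.5°, and the rib lies at about 12°. I now refine the plinth centre and work out the grasp move.

```bash
cat > pl.py <<'E'
from h import *
from scipy.optimize import least_squares
from scipy.spatial.transform import Rotation as R
def plinth(n,tag):
    z=np.load(f'pics/{tag}.npz'); P=world(n,z['d']); c=np.array([.571,.253])
    m=(np.hypot(P[...,0]-c[0],P[...,1]-c[1])<.12)&(P[...,2]>.013)&(P[...,2]<.034)
    q=P[m][:,:2]; a=np.arctan2(*(q-c).T[::-1]); r=np.hypot(*(q-c).T); out=[]
    for k in np.arange(-np.pi,np.pi,.1):
        s=(a>=k)&(a<k+.1)
        if s.any() and r[s].max()>.09: out.append(q[s][r[s].argmax()])
    out=np.array(out); f=least_squares(lambda p:np.hypot(*(out-p[:2]).T)-p[2],[*c,.1],loss='soft_l1',f_scale=.001)
    return f.x.round(4),len(out)
def move_to(p,Rt):
    s=env.observe(); T=s['tool_rot']; d=T.T@(p-s['position']); rv=R.from_matrix(T.T@Rt).as_rotvec()
    print('pos',s['position'].round(4),'shift tool',(d*1000).round(1),'mm =',(d/.04).round(2),'u; turn',np.degrees(rv).round(2),'deg =',(rv/.08).round(2),'u')
def tool(yaw,n=(0,0,1)):
    z=-np.array(n)/np.linalg.norm(n); x=np.array([np.cos(np.radians(yaw)),np.sin(np.radians(yaw)),0]); x-=z*(x@z); x/=np.linalg.norm(x)
    return np.c_[x,np.cross(z,x),z]
E
python3 - <<'E'
from pl import *
for n in('top','side'): print(n,plinth(n,n+'0'))
n=np.array([-.0223,.1205,1]);n/=np.linalg.norm(n)
o=np.array([.572,.2565,.0265]); top=o+.09*n; print('top',top)
Rt=tool(-33.5,n)
move_to(top+.09*n,Rt); print('descend',.09+.018)
s=env.observe();T=s['tool_rot']
# as yaw first then tilt
Ry=tool(-33.5); print('yaw',R.from_matrix(T.T@Ry).as_rotvec()/.08,'tilt',R.from_matrix(Ry.T@Rt).as_rotvec()/.08)
print('shift level', (Ry.T@(top+.09*n-s['position'])/.04).round(2))
E
```

```text
top (array([0.569 , 0.2523, 0.0992]), 63)
side (array([0.5693, 0.2552, 0.0999]), 60)
top [0.5700079  0.26726447 0.11583173]
pos [0.2484 0.4905 0.2498] shift tool [-45.  381.2  44.5] mm = [-1.13  9.53  1.11] u; turn [-7.81 -0.54 96.3 ] deg = [-1.7  -0.12 21.01] u
descend 0.108
yaw [1.08114099e-02 1.51743968e-02 2.10832202e+01] tilt [-1.09868938  1.05647991 -0.0464874 ]
shift level [9.6  0.02 1.11]
```

step_arm --steps '[{"xyz": [0, 0, 0], "turn": [0, 0, 1], "gripper": 1}, {"xyz": [0, 0, 0], "turn": [0, 0, 1], "gripper": 1}, {"xyz": [0, 0, 0], "turn": [0, 0, 1], "gripper": 1}, {"xyz": [0, 0, 0], "turn": [0, 0, 1], "gripper": 1}, {"xyz": [0, 0, 0], "turn": [0, 0, 1], "gripper": 1}, {"xyz": [0, 0, 0], "turn": [0, 0, 1], "gripper": 1}, {"xyz": [0, 0, 0], "turn": [0, 0, 1], "gripper": 1}, {"xyz": [0, 0, 0], "turn": [0, 0, 1], "gripper": 1}, {"xyz": [0, 0, 0], "turn": [0, 0, 1], "gripper": 1}, {"xyz": [0, 0, 0], "turn": [0, 0, 1], "gripper": 1}, {"xyz": [0, 0, 0], "turn": [0, 0, 1], "gripper": 1}, {"xyz": [0, 0, 0], "turn": [0, 0, 1], "gripper": 1}, {"xyz": [0, 0, 0], "turn": [0, 0, 1], "gripper": 1}, {"xyz": [0, 0, 0], "turn": [0, 0, 1], "gripper": 1}, {"xyz": [0, 0, 0], "turn": [0, 0, 1], "gripper": 1}, {"xyz": [0, 0, 0], "turn": [0, 0, 1], "gripper": 1}, {"xyz": [0, 0, 0], "turn": [0, 0, 1], "gripper": 1}, {"xyz": [0, 0, 0], "turn": [0, 0, 1], "gripper": 1}, {"xyz": [0, 0, 0], "turn": [0, 0, 1], "gripper": 1}, {"xyz": [0, 0, 0], "turn": [0, 0, 1], "gripper": 1}]'

```text
time_s: 1.77
position: [0.2484, 0.4905, 0.2499]
tool_rot: [[0.877, -0.481, -0.001], [-0.481, -0.877, -0.001], [-0.0, 0.001, -1.0]]
ft_force: [-0.2, -1.1, 0.1]
grip_width: 0.0854
```

step_arm --steps '[{"xyz": [0.7, 0, 0], "turn": [0, 0, 1], "gripper": 1}, {"xyz": [0.7, 0, 0], "turn": [0, 0, 0], "gripper": 1}, {"xyz": [0.7, 0, 0], "turn": [0, 0, 0], "gripper": 1}, {"xyz": [0.7, 0, 0], "turn": [0, 0, 0], "gripper": 1}, {"xyz": [0.7, 0, 0], "turn": [0, 0, 0], "gripper": 1}, {"xyz": [0.7, 0, 0], "turn": [0, 0, 0], "gripper": 1}, {"xyz": [0.7, 0, 0], "turn": [0, 0, 0], "gripper": 1}, {"xyz": [0.7, 0, 0], "turn": [0, 0, 0], "gripper": 1}, {"xyz": [0.7, 0, 0], "turn": [0, 0, 0], "gripper": 1}, {"xyz": [0.7, 0, 0], "turn": [0, 0, 0], "gripper": 1}, {"xyz": [0.7, 0, 0], "turn": [0, 0, 0], "gripper": 1}, {"xyz": [0.7, 0, 0], "turn": [0, 0, 0], "gripper": 1}, {"xyz": [0.7, 0, 0.4], "turn": [0, 0, 0], "gripper": 1}, {"xyz": [0.4, 0, 0.6], "turn": [-0.55, 0.53, 0], "gripper": 1}, {"xyz": [0, 0, 0], "turn": [-0.55, 0.53, 0], "gripper": 1}, {"xyz": [0, 0, 0], "turn": [0, 0, 0], "gripper": 1}, {"xyz": [0, 0, 0], "turn": [0, 0, 0], "gripper": 1}]'

```text
time_s: 3.18
position: [0.5677, 0.2856, 0.2101]
tool_rot: [[0.837, -0.546, 0.022], [-0.541, -0.833, -0.118], [0.083, 0.087, -0.993]]
ft_force: [0.7, 0.8, 1.5]
grip_width: 0.0855
```

```bash
python3 - <<'E'
from pl import *
n=np.array([-.0223,.1205,1]);n/=np.linalg.norm(n)
o=np.array([.572,.2565,.0265]); top=o+.09*n
move_to(top-.018*n,tool(-33.5,n)); print(env.observe()['time_s'],env.observe()['q'].round(1))
E
```

```text
pos [0.5677 0.2856 0.2101] shift tool [  4.1   5.8 113.8] mm = [0.1  0.15 2.84] u; turn [-0.07  0.04  0.23] deg = [-0.01  0.01  0.05] u
3.1833 [18.6 33.  62.  -6.9 85.9 52.3]
```

step_arm --steps '[{"xyz": [0.1, 0.15, 0.35], "turn": [0, 0, 0.05], "gripper": 1}, {"xyz": [0, 0, 0.5], "turn": [0, 0, 0], "gripper": 1}, {"xyz": [0, 0, 0.5], "turn": [0, 0, 0], "gripper": 1}, {"xyz": [0, 0, 0.5], "turn": [0, 0, 0], "gripper": 1}, {"xyz": [0, 0, 0.5], "turn": [0, 0, 0], "gripper": 1}, {"xyz": [0, 0, 0.3], "turn": [0, 0, 0], "gripper": 1}, {"xyz": [0, 0, 0.2], "turn": [0, 0, 0], "gripper": 1}, {"xyz": [0, 0, 0], "turn": [0, 0, 0], "gripper": 1}, {"xyz": [0, 0, 0], "turn": [0, 0, 0], "gripper": 1}]'

```text
time_s: 3.93
position: [0.5708, 0.2644, 0.099]
tool_rot: [[0.834, -0.551, 0.024], [-0.545, -0.83, -0.119], [0.085, 0.086, -0.993]]
ft_force: [0.3, -0.3, 0.9]
grip_width: 0.0852
```

```bash
python3 - <<'E'
from h import *
a=grab('side','side1')[0][230:350,235:355,::-1]; b=grab('top','top1')[0][155:275,195:315,::-1]
cv2.imwrite('pics/c1.png',cv2.resize(np.hstack([a,b]),(800,400),interpolation=cv2.INTER_CUBIC))
E
```

```text
(no output)
```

View pics/c1.png

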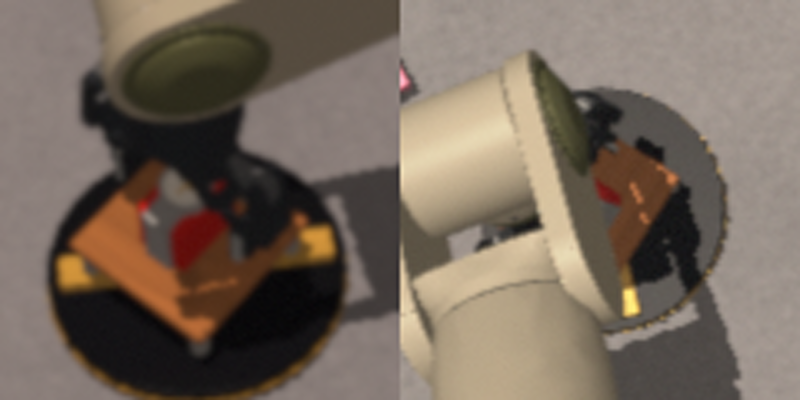

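Picture 4 shows the jaws straddling the cushion. In the side crop it sits at about (195,220), and the stand hasn't moved. I close the jaws.

step_arm --squeeze 50 --steps '[{"xyz": [0, 0, 0], "turn": [0, 0, 0], "gripper": 0.3}, {"xyz": [0, 0, 0], "turn": [0, 0, 0], "gripper": 0.1}, {"xyz": [0, 0, 0], "turn": [0, 0, 0], "gripper": 0}, {"xyz": [0, 0, 0], "turn": [0, 0, 0], "gripper": -0.2}, {"xyz": [0, 0, 0], "turn": [0, 0, 0], "gripper": -0.5}, {"xyz": [0, 0, 0], "turn": [0, 0, 0], "gripper": -1}, {"xyz": [0, 0, 0], "turn": [0, 0, 0], "gripper": -1}, {"xyz": [0, 0, 0], "turn": [0, 0, 0], "gripper": -1}, {"xyz": [0, 0, 0], "turn": [0, 0, 0], "gripper": -1}]'

```text
time_s: 4.78
position: [0.5708, 0.2642, 0.0984]
tool_rot: [[0.834, -0.551, 0.024], [-0.545, -0.83, -0.119], [0.086, 0.087, -0.993]]
ft_force: [0.4, 0.5, 4.0]
grip_width: 0.0376
```

step_arm --steps '[{"xyz": [0, 0, -0.1], "turn": [0, 0, 0], "gripper": -1}, {"xyz": [0, 0, -0.1], "turn": [0, 0, 0], "gripper": -1}, {"xyz": [0, 0, -0.1], "turn": [0, 0, 0], "gripper": -1}, {"xyz": [0, 0, 0], "turn": [0.28, -0.26, 0], "gripper": -1}, {"xyz": [0, 0, 0], "turn": [0.28, -0.26, 0], "gripper": -1}, {"xyz": [0, 0, 0], "turn": [0.27, -0.26, 0], "gripper": -1}, {"xyz": [0, 0, 0], "turn": [0.27, -0.26, 0], "gripper": -1}, {"xyz": [0, 0, 0], "turn": [0, 0, 0], "gripper": -1}, {"xyz": [0, 0, 0], "turn": [0, 0, 0], "gripper": -1}]'

```text
time_s: 5.53
position: [0.5702, 0.2652, 0.1099]
tool_rot: [[0.835, -0.55, 0.001], [-0.55, -0.835, -0.002], [0.002, 0.001, -1.0]]
ft_force: [0.3, 1.2, -5.0]
grip_width: 0.0377
```

```bash
python3 - <<'E'
from m import *
a=grab('side','side2')[0][230:350,235:355,::-1]
measure('side','side2',np.array([.57,.255]))
cv2.imwrite('pics/c2.png',cv2.resize(a,(600,600),interpolation=cv2.INTER_CUBIC))
s=env.observe();print(s['position'],s['tool_rot'].round(3),s['ft_force'],s['wrist_torque'])
E
```

```text
wal 1386 mean [0.5686 0.2884 0.0786] rect [570.9 267.5] [111.3 112.4] 57.0 z [0.0732 0.0788 0.0833]
red 161 mean [0.5711 0.2906 0.1126] rect [589.4 270.4] [24.1 70.4] 44.3 z [0.0858 0.1154 0.1308]
gold 551 mean [0.5616 0.2891 0.0203] rect [561.2 293.5] [187.7 125.1] 12.3 z [0.007  0.0206 0.0312]
black 2449 mean [0.5602 0.2925 0.0203] rect [567.6 262.2] [197.1 186.5] 4.0 z [0.0159 0.0203 0.0247]
top 681 mean [0.5731 0.2798 0.1335] rect [576.2 274.6] [ 44.8 110.5] 60.4 z [0.1071 0.1338 0.1585]
plinth circle ((567.9603881835938, 256.3887939453125), 100.50100708007812)
rib line [9.7550356e-01 2.1998353e-01 5.5926471e+02 2.6331708e+02] 12.708066
plate normal slope [-0.0009 -0.0095  0.0819] tilt 0.5481468397560579
[0.57018964 0.26550686 0.1098635 ] [[ 0.835 -0.55   0.001]
 [-0.55  -0.835 -0.002]
 [ 0.002  0.001 -1.   ]] [-0.1641612   0.17960497 -4.17330303] [-0.04360242  0.07338584  0.02376976]
```

View pics/c2.png

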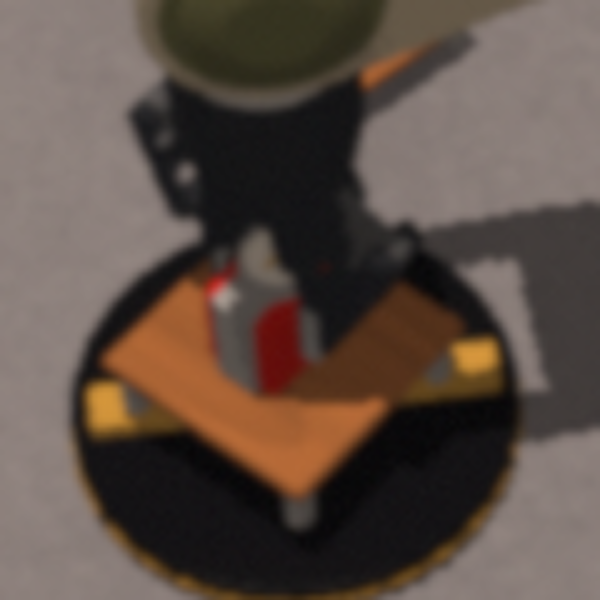

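Picture 5 shows the stand held level, its soles about 10 mm above the rib. The rib shows at (105,405) and (475,355) in this crop. I check the rib once more and work out the turn and shift.

```bash
python3 - <<'E'
from pl import *
for n,t in(('top','top0'),('side','side0'),('side','side2')):
    z=np.load(f'pics/{t}.npz');P=world(n,z['d']);h=cv2.cvtColor(z['im'],cv2.COLOR_RGB2HSV)
    c=np.array([.569,.2523 if n=='top' else .2552])
    m=(h[...,0]>14)&(h[...,0]<27)&(h[...,1]>120)&(np.hypot(P[...,0]-c[0],P[...,1]-c[1])<.0925)&(P[...,2]>.014)&(P[...,2]<.036)
    r=cv2.minAreaRect((P[m][:,:2]*1000).astype(np.float32)); print(t,m.sum(),np.round(r[0],1),np.round(r[1],1),round(r[2],1))
move_to(np.array([.5692,.253,.1099]),tool(12.2))
E
```

```text
top0 146 [570.5 250.3] [181.4  23.6] 12.0
side0 295 [570.1 251.3] [184.  37.] 12.6
side2 315 [570.3 250.8] [184.   37.9] 12.3
pos [0.5702 0.2655 0.1099] shift tool [ 6. 11. -0.] mm = [ 0.15  0.27 -0.  ] u; turn [  0.09  -0.11 -45.55] deg = [ 0.02 -0.02 -9.94] u
```

step_arm --steps '[{"xyz": [0.09, 0.15, 0], "turn": [0, 0, 0], "gripper": -1}, {"xyz": [0.09, 0.15, 0], "turn": [0, 0, 0], "gripper": -1}, {"xyz": [0, 0, 0], "turn": [0, 0, -0.5], "gripper": -1}, {"xyz": [0, 0, 0], "turn": [0, 0, -0.9], "gripper": -1}, {"xyz": [0, 0, 0], "turn": [0, 0, -0.9], "gripper": -1}, {"xyz": [0, 0, 0], "turn": [0, 0, -0.9], "gripper": -1}, {"xyz": [0, 0, 0], "turn": [0, 0, -0.9], "gripper": -1}, {"xyz": [0, 0, 0], "turn": [0, 0, -0.9], "gripper": -1}, {"xyz": [0, 0, 0], "turn": [0, 0, -0.9], "gripper": -1}, {"xyz": [0, 0, 0], "turn": [0, 0, -0.9], "gripper": -1}, {"xyz": [0, 0, 0], "turn": [0, 0, -0.9], "gripper": -1}, {"xyz": [0, 0, 0], "turn": [0, 0, -0.9], "gripper": -1}, {"xyz": [0, 0, 0], "turn": [0, 0, -0.9], "gripper": -1}, {"xyz": [0, 0, 0], "turn": [0, 0, -0.45], "gripper": -1}, {"xyz": [0, 0, 0], "turn": [0, 0, 0], "gripper": -1}, {"xyz": [0, 0, 0], "turn": [0, 0, 0], "gripper": -1}]'

```text
time_s: 6.92
position: [0.5697, 0.2512, 0.11]
tool_rot: [[0.977, 0.211, 0.002], [0.211, -0.977, -0.001], [0.001, 0.001, -1.0]]
ft_force: [0.1, 0.3, -4.0]
grip_width: 0.0374
```

```bash
python3 - <<'E'
from m import *
from pl import move_to,tool
a=grab('side','side3')[0][230:350,235:355,::-1]
measure('side','side3',np.array([.57,.255]))
cv2.imwrite('pics/c3.png',cv2.resize(a,(600,600),interpolation=cv2.INTER_CUBIC))
move_to(np.array([.5698,.2515,.0914]),tool(12.3)); print(env.observe()['time_s'])
E
```

```text
wal 1345 mean [0.5655 0.2748 0.0786] rect [567.8 261.9] [109.8  96.7] 11.7 z [0.0726 0.0788 0.0832]
red 159 mean [0.5658 0.2744 0.1176] rect [567.1 268.8] [39.2 28.3] 9.8 z [0.0888 0.1237 0.1316]
gold 616 mean [0.5684 0.2841 0.0211] rect [562.2 292.9] [187.8 126.2] 11.4 z [0.0075 0.0218 0.0314]
black 2725 mean [0.5618 0.2915 0.0203] rect [565.4 266.4] [195.7 179.6] 13.9 z [0.016  0.0203 0.0245]
top 854 mean [0.5675 0.2635 0.1341] rect [566.5 262.5] [109.6  47.7] 12.2 z [0.1066 0.1354 0.158 ]
plinth circle ((567.9266357421875, 255.84164428710938), 100.98076629638672)
rib line [9.7765088e-01 2.1023504e-01 5.7386737e+02 2.6435367e+02] 12.1361265
plate normal slope [ 0.0006 -0.0147  0.0823] tilt 0.8430779321228147
pos [0.5697 0.2513 0.11  ] shift tool [ 0.1 -0.2 18.6] mm = [ 0.   -0.01  0.46] u; turn [ 0.08 -0.09 -0.12] deg = [ 0.02 -0.02 -0.03] u
6.9667
```

View pics/c3.png

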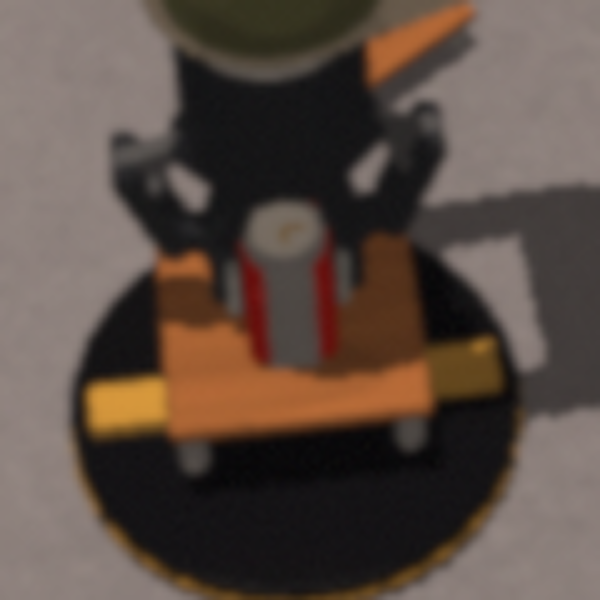

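Picture 6 shows the stand turned and square to the rib, which shows at (125,405) and (465,370). Its front feet at (195,455) and (410,432) are clear of the rib. In the side camera the plate centre (569.2, 255.3) agrees with the plinth centre (569.3, 255.2). I lower it.

step_arm --steps '[{"xyz": [0, 0, 0.1], "turn": [0, 0, 0], "gripper": -1}, {"xyz": [0, 0, 0.1], "turn": [0, 0, 0], "gripper": -1}, {"xyz": [0, 0, 0.1], "turn": [0, 0, 0], "gripper": -1}, {"xyz": [0, 0, 0.08], "turn": [0, 0, 0], "gripper": -1}, {"xyz": [0, 0, 0.03], "turn": [0, 0, 0], "gripper": -1}, {"xyz": [0, 0, 0.02], "turn": [0, 0, 0], "gripper": -1}, {"xyz": [0, 0, 0], "turn": [0, 0, 0], "gripper": -1}, {"xyz": [0, 0, 0], "turn": [0, 0, 0], "gripper": -1}]'

```text
time_s: 7.63
position: [0.5698, 0.2516, 0.0929]
tool_rot: [[0.977, 0.212, 0.002], [0.212, -0.977, -0.001], [0.002, 0.001, -1.0]]
ft_force: [0.3, -0.4, -3.8]
grip_width: 0.0375
```

step_arm --steps '[{"xyz": [0, 0, 0.02], "turn": [0, 0, 0], "gripper": -1}, {"xyz": [0, 0, 0.02], "turn": [0, 0, 0], "gripper": -1}, {"xyz": [0, 0, 0], "turn": [0, 0, 0], "gripper": -1}, {"xyz": [0, 0, 0], "turn": [0, 0, 0], "gripper": -1}]'

```text
time_s: 7.97
position: [0.5698, 0.2516, 0.0912]
tool_rot: [[0.977, 0.212, 0.002], [0.212, -0.977, -0.001], [0.002, 0.001, -1.0]]
ft_force: [-0.8, -0.2, -4.7]
grip_width: 0.0377
```

step_arm --steps '[{"xyz": [0, 0, 0.02], "turn": [0, 0, 0], "gripper": -1}, {"xyz": [0, 0, 0.02], "turn": [0, 0, 0], "gripper": -1}, {"xyz": [0, 0, 0], "turn": [0, 0, 0], "gripper": -1}, {"xyz": [0, 0, 0], "turn": [0, 0, 0], "gripper": -1}]'

```text
time_s: 8.3
position: [0.5699, 0.2516, 0.0909]
tool_rot: [[0.977, 0.213, 0.003], [0.213, -0.977, -0.001], [0.003, 0.001, -1.0]]
ft_force: [-2.9, -0.8, 6.0]
grip_width: 0.0375
```

The stand is in contact, at about 10 N. I release it and rise.

step_arm --steps '[{"xyz": [0, 0, 0], "turn": [0, 0, 0], "gripper": 0}, {"xyz": [0, 0, 0], "turn": [0, 0, 0], "gripper": 0.3}, {"xyz": [0, 0, 0], "turn": [0, 0, 0], "gripper": 0.6}, {"xyz": [0, 0, 0], "turn": [0, 0, 0], "gripper": 1}, {"xyz": [0, 0, 0], "turn": [0, 0, 0], "gripper": 1}, {"xyz": [0, 0, 0], "turn": [0, 0, 0], "gripper": 1}, {"xyz": [0, 0, 0], "turn": [0, 0, 0], "gripper": 1}, {"xyz": [0, 0, 0], "turn": [0, 0, 0], "gripper": 1}, {"xyz": [0, 0, -0.3], "turn": [0, 0, 0], "gripper": 1}, {"xyz": [0, 0, -0.5], "turn": [0, 0, 0], "gripper": 1}, {"xyz": [0, 0, -0.8], "turn": [0, 0, 0], "gripper": 1}, {"xyz": [0, 0, -0.8], "turn": [0, 0, 0], "gripper": 1}, {"xyz": [0, 0, -0.8], "turn": [0, 0, 0], "gripper": 1}, {"xyz": [0, 0, -0.8], "turn": [0, 0, 0], "gripper": 1}]'

```text
time_s: 9.47
position: [0.5692, 0.2517, 0.2512]
tool_rot: [[0.977, 0.213, 0.002], [0.213, -0.977, -0.001], [0.002, 0.001, -1.0]]
ft_force: [0.4, -0.1, 0.0]
grip_width: 0.0854
```

step_arm --steps '[{"xyz": [-0.6, 0, 0], "turn": [0, 0, 0], "gripper": 1}, {"xyz": [-0.6, 0, 0], "turn": [0, 0, 0], "gripper": 1}, {"xyz": [-0.6, 0, 0], "turn": [0, 0, 0], "gripper": 1}, {"xyz": [-0.6, 0, 0], "turn": [0, 0, 0], "gripper": 1}, {"xyz": [-0.6, 0, 0], "turn": [0, 0, 0], "gripper": 1}, {"xyz": [-0.6, 0, 0], "turn": [0, 0, 0], "gripper": 1}, {"xyz": [-0.6, 0, 0], "turn": [0, 0, 0], "gripper": 1}, {"xyz": [-0.6, 0, 0], "turn": [0, 0, 0], "gripper": 1}, {"xyz": [0, 0, 0], "turn": [0, 0, 0], "gripper": 1}, {"xyz": [0, 0, 0], "turn": [0, 0, 0], "gripper": 1}]'

```text
time_s: 10.3
position: [0.3814, 0.2109, 0.2498]
tool_rot: [[0.977, 0.213, 0.003], [0.213, -0.977, -0.001], [0.003, 0.001, -1.0]]
ft_force: [0.2, -0.2, 0.9]
grip_width: 0.0856
```

```bash
python3 - <<'E'
from m import *
from pl import plinth
a=grab('side','side4')[0][230:350,235:355,::-1]; b=grab('top','top4')[0][155:275,195:315,::-1]
for n in('side','top'):
    print('==',n); measure(n,n+'4',np.array([.57,.254])); print(plinth(n,n+'4'))
cv2.imwrite('pics/c4.png',cv2.resize(np.hstack([a,b]),(800,400),interpolation=cv2.INTER_CUBIC))
p,q=np.load('pics/top0.npz')['im'],np.load('pics/top4.npz')['im']
print('white diff',np.abs(p[165:250,405:485].astype(int)-q[165:250,405:485]).mean())
E
```

```text
== side
wal 1663 mean [0.5685 0.2637 0.0599] rect [569.6 255.2] [110.  115.5] 11.8 z [0.0541 0.0599 0.0648]
red 155 mean [0.567  0.2692 0.1008] rect [569.4 256.1] [35.7 55.6] 10.6 z [0.0728 0.1074 0.1133]
gold 636 mean [0.5662 0.2834 0.0213] rect [561.8 292.6] [188.2 126.5] 11.6 z [0.0077 0.0218 0.0313]
black 2427 mean [0.5625 0.2934 0.0203] rect [568.5 258.2] [193.9 193.2] 13.1 z [0.0159 0.0203 0.0244]
top 414 mean [0.5695 0.2576 0.1133] rect [570.2 252.9] [37.8 64.2] 11.6 z [0.106  0.1131 0.1206]
plinth circle ((569.7412109375, 256.57843017578125), 100.42692565917969)
rib line [9.7783947e-01 2.0935616e-01 5.6704199e+02 2.6263589e+02] 12.084625
plate normal slope [-0.0014 -0.0091  0.0631] tilt 0.5295143156844699
(array([0.5691, 0.2552, 0.0997]), 60)
== top
wal 1314 mean [0.5678 0.2498 0.0585] rect [570.3 252. ] [111.4 110.7] 11.2 z [0.053  0.0586 0.064 ]
red 112 mean [0.5606 0.2466 0.1008] rect [569.3 250.2] [37.4 52.9] 12.6 z [0.0736 0.1053 0.1121]
gold 161 mean [0.5813 0.2539 0.0257] rect [570.6 251.1] [182.3  24.2] 12.0 z [0.0158 0.0261 0.0317]
black 123 mean [0.5434 0.2159 0.0189] rect [542.1 219.2] [ 75.9 165.3] 56.1 z [0.0139 0.0188 0.0231]
top 319 mean [0.5694 0.251  0.1123] rect [569.5 251.6] [37.3 60.7] 12.0 z [0.1057 0.1123 0.1192]
plinth circle ((564.5194702148438, 261.67730712890625), 95.1588134765625)
rib line [9.7984827e-01 1.9974340e-01 5.9091364e+02 2.5678473e+02] 11.521954
plate normal slope [-0.0045 -0.0001  0.0611] tilt 0.2585507355772712
(array([0.5692, 0.2522, 0.0991]), 63)
white diff 0.9194607843137255
```

View pics/c4.png

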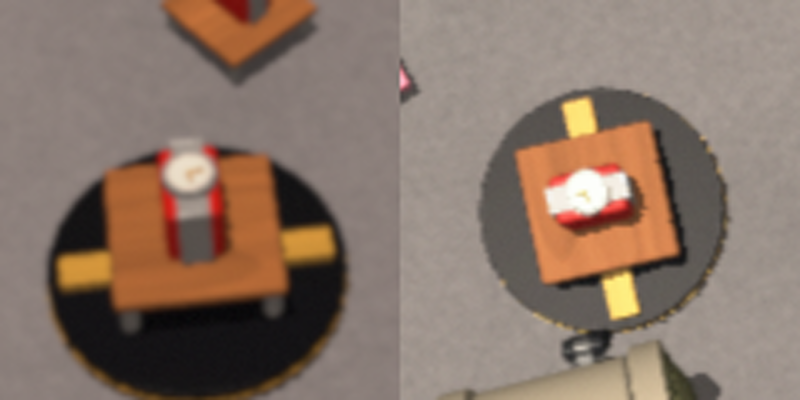

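Picture 7 shows the stand released, level and centred, straddling the rib. The rib shows at (580,115) and (620,295) in the top crop. I hand the job in.

```bash
python3 -c "
from rig import order; print(order.close_job())"
```

```text
the job is handed in; nothing more can be done
None
```

The walnut stand now straddles the brass rib in the middle of its plinth and is released. I gripped its red cushion at the 7° lean, lifted it about 12 mm, levelled it, turned it about 45°, lowered it and let go. The arm was clear of it at about 10 s; I handed the job in then, and no verdict was reported.

Last checks, from both cameras after release:
- **Level:** the plate is level to about 0.5°, with its face at about 60 mm. That matches all four feet being down on the black top.
- **Centre:** the plate centre is about 1 mm from the plinth centre in each camera. The two cameras disagree with each other by about 3 mm in y, within their calibration.
- **Turn:** the plate yaw is 11–12° and the rib about 12°.
- **White stand:** its patch of the top picture is unchanged from the start, apart from picture noise.

The rib fit put the middle 1–2 mm off the rim fit in the top camera and about 4 mm off in the side camera. The side rib fit was unreliable, so I aimed between the two fits.

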